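# Stamp from behind the standing things

### The arm

A 6-joint arm with a two-finger parallel gripper is mounted at the origin on a cart in front of the work surface, level with it; the furniture and walls round the work are solid. World frame = base frame: x ahead of the robot, y to its left, z up, the work surface at z = 0. Lengths are in mm, angles in rad, forces in N, time in s.
With the tool pointing down it reaches from about 300 to 775 mm from the base axis. Payload 14.6 kg.
Tool frame: the origin (TCP) lies between the finger pads; the fingertips stand manip.tip_reach ahead of it and the grasp point (between the pads) lies 5 mm behind it (manip.tip_reach is the distance from the TCP to the fingertips, in mm); z points along the fingers, y is the line along which they close (so a half turn about z gives the same grasp; the last joint's range is limited). The gripper opens to 94 mm and grips with 3 to 60 N. Pads are 16 mm wide; open, the fingers measure 119 mm over their backs; the gripper's body (75 mm by 177 mm) begins 78 mm behind the grasp point.
Start: joints at [-1.376, 0.3, 1.521, -0, 1.321, -0.067], TCP at [142.344, -531.251, 184.446] pointing down, gripper open.
Joint ranges: [-3.03, 3.03], [-0.79, 2.21], [0.23, 2.52], [-1.04, 4.18], [0, 3.07], [-2.55, 2.55]. Speed limits (rad/s): [2.22, 2.22, 2.57, 3.14, 3.14, 3.14].

### API

Orientations are given as [roll, pitch, yaw] about the fixed x, y, z axes, in that order (R = Rz(yaw) Ry(pitch) Rx(roll)).
In Python, from cell import manip gives the robot as it stands. The module is installed in compiled form; this text tells all that it offers.
- The arm moves only by the shell command python3 -m creep 'ROWS' [FORCE]. ROWS is JSON, a list of rows, each a list of 3 entries, a list of its own where there are three numbers: the opening, from -1 (shut) to 1 (fully open), then the shift along the tool's x, y, z in cm, then the turn about the tool's z in units of 5 degrees (1.0 is 5 degrees). In form: [[grip, [tx, ty, tz], roll], ...]. A call has 1 to 12 rows; each row is the pose to reach, as a shift and turn from the pose commanded when the call began, along the tool's axes at that moment; what a row does not reach only later rows make up. A row lasts 1/10 s, in which the tool goes at most 50 mm and 8.59 degrees, less where a joint would pass 70% of its speed; a pose out of reach is approached as far as the arm can. A call with a gripper value outside its range is refused whole. The fingers move at their own pace and stop on an object; FORCE is the grip in N (left out, the last holds). Time passes only in rows, so rows that repeat a pose let the fingers close. It gives the time, the measured TCP pose, the force, the opening and the grip force at its end, in the units of the state.
- manip.read_state(): the state, without advancing time (a new reading comes with each control period).
- manip.camera(name): name is "scene" or "top"; returns the picture (480x640x3 uint8, red, green, blue); there is no depth.
- manip.camera_params(name): a dict with "fovy" (degrees; the focal length in pixels is half the picture's height over the tangent of half this angle, whatever the lens; pixels are square), "cx", "cy" (the principal point, pixels), "origin" and "attitude" of the camera in the world. Camera axes: x right, y down, z forward; pixel columns grow to the right and rows downward; lengths in mm; the calibration is good to about 2 mm. A picture is of the moment at which its call begins. camera_params takes no time and is no camera call.
- manip.sign_off(): hands the job in; it is judged then, once.
The state is a dict: "clock": time; "joints": joint angles; "qd": joint speeds; "effort": joint torques, N m; "eef_pos": TCP position; "eef_rot": TCP orientation; "wrist_force": force on the tool from outside, world axes, zero at the start; "moment": the same for the moment, N m; "finger_gap": finger opening in mm; "finger_force": force on a finger pad.
Only numpy, scipy, OpenCV 4.12 (cv2) and the standard library are available. Lean on these libraries where they do the work, as an engineer would, in place of code of your own. Each camera call takes 0.05 s, during which the arm holds its last target. There are 200 camera calls.

### The job

The rubber stamp in the desk caddy is boxed in by a torch, a glue stick and a lip balm: first stand all three upright in the shallow cork-lined tray, then take the stamp out and stand it, knob up, in the middle of the cream note pad with its block lengthwise along the pad. Then put the torch, the glue stick and the lip balm back, upright, each in the middle of the very caddy pocket in which it stood at the start. Do not disturb the eraser, the binder clip and the tape roll that lie about.

Things in the scene. Friction and masses are not known exactly. Their poses are not given: they have to be found in the camera images.
- caddy: Pale wood desk caddy, fixed, 109x123x24 mm. Origin: underside centre; +x its back. Floor 4 mm up, walls 3 thick, 24 high. Three 40x40 pockets, centres (x,y) +31.5,+38.5; +31.5,-38.5; -31.5,0, hold torch, glue stick, lip balm, shuffled. Stamp's pocket: 60 (x) by 31 (y), centre +21.5,0. In front corners at -31.5,+-40.5, fixed: binder clip (38 high), sharpener. Two slim slots stay empty
- torch: Small dark metal torch standing on its wider lens end, 27 mm diameter at the foot, about 22 mm or more above, 92 mm tall. Origin: centre of its underside, z up. Round: its yaw does not matter. Loose, about 70 g
- glue_stick: Glue stick, a white cylinder with a band round it, 26 mm diameter, 90 mm tall, standing. Origin: centre of its underside, z up. Loose, about 30 g
- lip_balm: Lip balm, a plain pinkish cylinder, the slimmest and shortest of the three, 19 mm diameter, 68 mm tall, standing. Origin: centre of its underside, z up. Loose, about 15 g
- stamp: Wooden hand stamp standing in the caddy's narrow pocket: block 24 mm (x) by 54 mm (y) and 17 mm high at the foot, above it a neck 20 mm thick (17 to 35 mm up) and a round knob up to 24 mm thick (35 to 68 mm up). Origin: centre of its underside, z up, y along the block. Loose, about 50 g. At the start its y lies along the caddy's x
- tray: Shallow dark wooden tray with a cork floor, fixed, 100 x 190 x 12 mm (x, y, z). Origin: centre of its underside, y along its length. Floor 4 mm above the origin, rim 4 mm thick and 12 mm high: things stand on the inside area of 92 x 182 mm. (Not the big white tray on legs at the back, which carries the laptop: that is fixed furniture from x = 0.62 m on; keep the arm clear of it)
- pad: Pad of cream notes lying flat, fixed, 62 mm (x) by 92 mm (y). Origin: centre of its underside, y along its length. Things stand on it 6 mm above the origin (its curling top sheet, which reaches 11 mm, is only seen, not felt)
- eraser: Bystander: eraser lying on the desk, 22 x 50 x 13 mm. Origin: centre of its underside
- binder_clip: Bystander: black binder clip standing on the desk, 32 x 23 x 38 mm. Origin: centre of its underside
- tape_roll: Bystander: roll of paper tape lying flat on the desk, 50 mm diameter, 15 mm high. Origin: centre of its underside

How it is judged (in metres and radians):
On the way, in this order (a step that is already met when the one before it is completed fails the run):
1. torch, glue stick and lip balm all stand upright and released in the tray (x of torch in the frame of tray between -0.045 and 0.045 m and y of torch in the frame of tray between -0.09 and 0.09 m and z of each of torch, glue_stick, lip_balm in the frame of tray below 0.01 m and angle between each of torch, glue_stick, lip_balm's own z axis and vertical below 0.12 rad and contact force between each of torch, glue_stick, lip_balm and the fingers below 0.1 N and x of glue_stick in the frame of tray between -0.045 and 0.045 m and y of glue_stick in the frame of tray between -0.09 and 0.09 m and x of lip_balm in the frame of tray between -0.045 and 0.045 m and y of lip_balm in the frame of tray between -0.09 and 0.09 m), for 0.2 s.
2. the stamp stands released on the middle of the pad while the three still stand in the tray (all of step 1 and horizontal distance between stamp and pad below 0.015 m and z of stamp in the frame of pad between 0.003 and 0.011 m and angle between stamp's own z axis and vertical below 0.1 rad and angle between the y axis of stamp and the y axis of pad, either way round below 0.26 rad and contact force between stamp and the fingers below 0.1 N), for 0.2 s.
At the end, for the whole second after the job is handed in: Stamp upright, at rest and released on the pad, within 15 mm of its centre and 0.26 rad of its length; torch, glue stick and lip balm each upright (within 0.12 rad), at rest in the caddy, within 12 mm of where each stood at the start (horizontal distance between stamp and pad below 0.015 m and z of stamp in the frame of pad between 0.003 and 0.011 m and angle between stamp's own z axis and vertical below 0.1 rad and angle between the y axis of stamp and the y axis of pad, either way round below 0.26 rad and contact force between stamp and the fingers below 0.1 N and linear speed of each of stamp, torch, glue_stick, lip_balm below 0.02 m/s and distance of each of torch, glue_stick, lip_balm from where it was at the start of the episode below 0.012 m and angle between each of torch, glue_stick, lip_balm's own z axis and vertical below 0.12 rad); the robot touches nothing.
It fails at once if a bystander (eraser, binder clip, tape roll) is moved by more than 15 mm (distance of any of eraser, binder_clip, tape_roll from where it was at the start of the episode above 0.015 m).
It also fails if it takes over 136 s, if anything falls off the work surface, if the arm or the gripper's body presses on something with over 40 N, if the wrist force passes 120 N, or if a joint passes its speed limit or range.

## Working session

There is one attempt and no reset: what is moved stays moved. The work goes in short steps, Python scripts to look and compute and a shell command to move; the robot and the scene stay as the last step left them, time stands still between calls to the robot, and variables do not carry over. Pictures are saved under pics/ and viewed, at most 14 in all, crops included, and the job is handed in when it is done.

```bash
mkdir -p pics
python3 - <<'E'
from cell import manip
import cv2
s=manip.read_state();print(s, manip.tip_reach)
for n in("scene","top"):
    print(n,manip.camera_params(n)); cv2.imwrite(f"pics/{n}0.png",manip.camera(n)[:,:,::-1])
E
```

```text
{'clock': 0.0, 'joints': array([-1.37559314e+00,  3.00466567e-01,  1.52158015e+00, -2.53020013e-05,
        1.32073436e+00, -6.65828736e-02]), 'qd': array([-7.15696420e-04, -7.66123238e-05,  1.30134529e-03,  3.19446191e-04,
       -6.73891025e-04, -3.51828517e-04]), 'effort': array([ 9.23306798e-04, -5.31810522e+01, -3.52738094e+01,  7.09072757e-02,
        2.43613205e-02, -9.02736565e-05]), 'eef_pos': array([ 142.28493361, -530.96891162,  183.88923712]), 'eef_rot': array([-3.14040523e+00, -5.46172782e-05,  2.61792307e-01]), 'wrist_force': array([ 0.32737977,  0.06620408, -0.52048428]), 'moment': array([ 0.0339705 ,  0.03124454, -0.00864211]), 'finger_force': 0.0, 'finger_gap': 94.32231943229229} 14.0
scene {'fovy': 52.31587612670218, 'cx': 320.985208285039, 'cy': 232.12297023957103, 'origin': array([  79.83416531, -464.3009919 ,  835.02250363]), 'attitude': array([-2.47168858, -0.00304573, -0.74302656])}
top {'fovy': 51.26357972466002, 'cx': 315.62276248925355, 'cy': 235.64579652480168, 'origin': array([ 309.66052187,   11.23859142, 1313.73681228]), 'attitude': array([-2.9688665 , -0.01182515, -1.56177714])}
```

View pics/scene0.png

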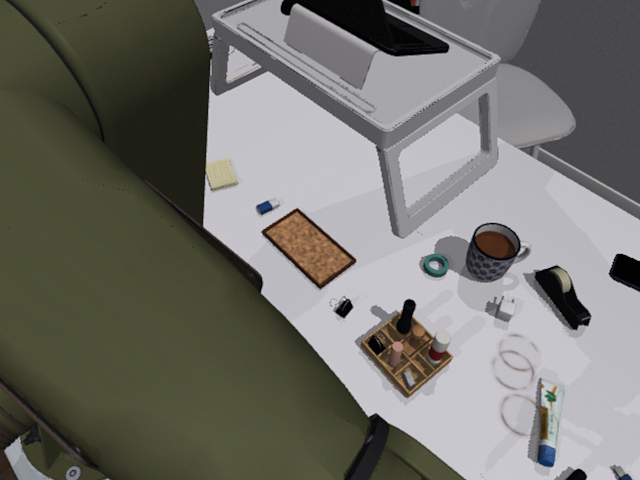

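View pics/top0.png

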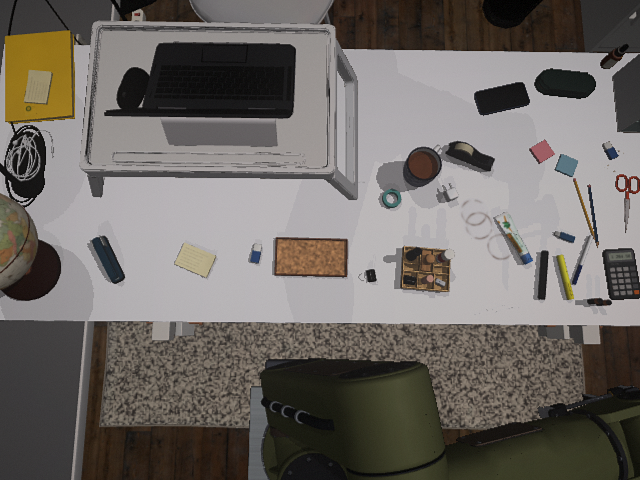

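The scene view shows the caddy around (407,352), the tray at (309,247), the pad at (221,175), the eraser at (268,207), the clip at (343,307) and the tape roll at (435,265). In the top view the caddy is at (425,270), the tray at (310,257) and the pad at (195,260). Next I'll take enlarged crops.

```bash
cat > h.py <<'E'
import numpy as np, cv2
from scipy.spatial.transform import Rotation as R
from cell import manip
def cam(n):
    p=manip.camera_params(n); f=240/np.tan(np.radians(p["fovy"])/2)
    return p,f,R.from_euler("xyz",p["attitude"]).as_matrix(),p["origin"]
def ray(n,uv):
    p,f,A,o=cam(n); return o,A@np.array([(uv[0]-p["cx"])/f,(uv[1]-p["cy"])/f,1])
def onz(n,uv,z):
    o,d=ray(n,uv); return (o+d*(z-o[2])/d[2])
def proj(n,P):
    p,f,A,o=cam(n); c=A.T@(np.asarray(P)-o); return np.array([p["cx"]+f*c[0]/c[2],p["cy"]+f*c[1]/c[2]])
def tri(uvs,uvt):
    a,d=ray("scene",uvs); b,e=ray("top",uvt); s=np.linalg.lstsq(np.c_[d,-e],b-a,rcond=None)[0]
    p,q=a+d*s[0],b+e*s[1]; return (p+q)/2,np.linalg.norm(p-q)
def crop(n,x,y,w,h,k,out,im=None):
    im=manip.camera(n) if im is None else im
    cv2.imwrite(out,cv2.resize(im[y:y+h,x:x+w,::-1],None,fx=k,fy=k,interpolation=cv2.INTER_CUBIC))
def mask_rect(im,lo,hi,box):
    "min area rect of largest blob in hsv range, box=(x,y,w,h)"
    x,y,w,h=box; m=cv2.inRange(cv2.cvtColor(im[y:y+h,x:x+w],cv2.COLOR_RGB2HSV),lo,hi)
    m=cv2.morphologyEx(m,cv2.MORPH_CLOSE,np.ones((5,5)))
    c=max(cv2.findContours(m,0,2)[0],key=cv2.contourArea)
    return cv2.boxPoints(cv2.minAreaRect(c))+[x,y], cv2.contourArea(c)
E
python3 - <<'E'
from h import *
s=manip.camera("scene");t=manip.camera("top")
np.savez("im0.npz",s=s,t=t)
crop("scene",355,290,105,110,5.4,"pics/sc1.png",s)
crop("top",380,235,90,70,8,"pics/tc1.png",t)
# tray rects (dark+cork), pad rect
for n,im,bt,bp in(("scene",s,(255,200,110,95),(207,150,40,45)),("top",t,(265,228,90,58),(165,232,60,52))):
    for lab,lo,hi,b,z in(("tray",(0,60,20),(30,255,255),bt,12),("pad",(15,25,120),(40,150,255),bp,6)):
        q,a=mask_rect(im,lo,hi,b); P=np.array([onz(n,u,z)[:2] for u in q])
        print(n,lab,a,q.round(1).tolist(),P.round(1).tolist(),"c",P.mean(0).round(1),"edges",[(round(float(np.hypot(*(P[i]-P[i-1])))),round(float(np.degrees(np.arctan2(*(P[i]-P[i-1])[::-1]))),1)) for i in range(2)])
E
```

```text
scene tray 3453.0 [[261.2, 231.9], [292.9, 199.0], [356.0, 259.9], [324.3, 292.8]] [[428.3, 101.3], [540.5, 127.8], [526.6, -88.3], [425.1, -101.8]] c [480.1   9.8] edges [(203, 89.1), (115, 13.3)]
scene pad 692.5 [[202.3, 163.2], [230.3, 156.2], [237.3, 184.2], [209.3, 191.2]] [[457.6, 370.2], [522.5, 344.4], [478.1, 255.6], [416.9, 281.2]] c [468.8 312.9] edges [(98, 65.4), (70, -21.6)]
top tray 2594.5 [[274.4, 274.6], [275.3, 236.8], [346.9, 238.4], [346.0, 276.2]] [[432.7, 104.3], [532.7, 104.4], [530.4, -84.7], [430.3, -82.3]] c [481.5  10.4] edges [(187, 89.3), (100, 0.0)]
top pad 785.0 [[173.7, 263.7], [183.3, 241.4], [216.1, 255.5], [206.5, 277.8]] [[459.2, 369.0], [518.7, 347.2], [482.2, 259.1], [423.2, 281.5]] c [470.8 314.2] edges [(95, 67.6), (63, -20.1)]
```

View pics/sc1.png

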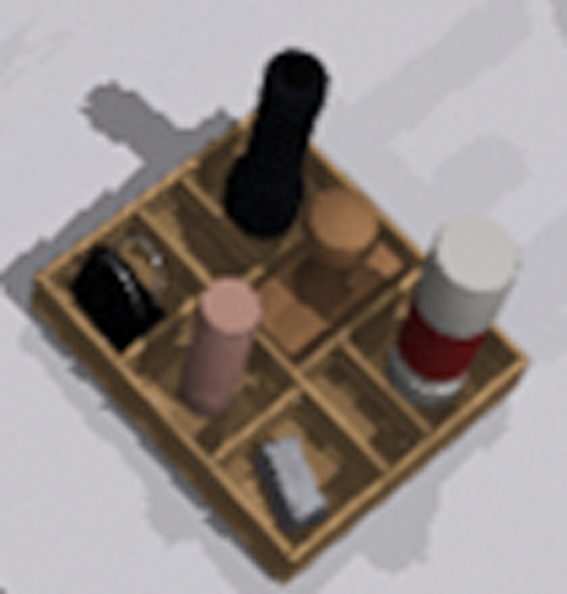

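View pics/tc1.png

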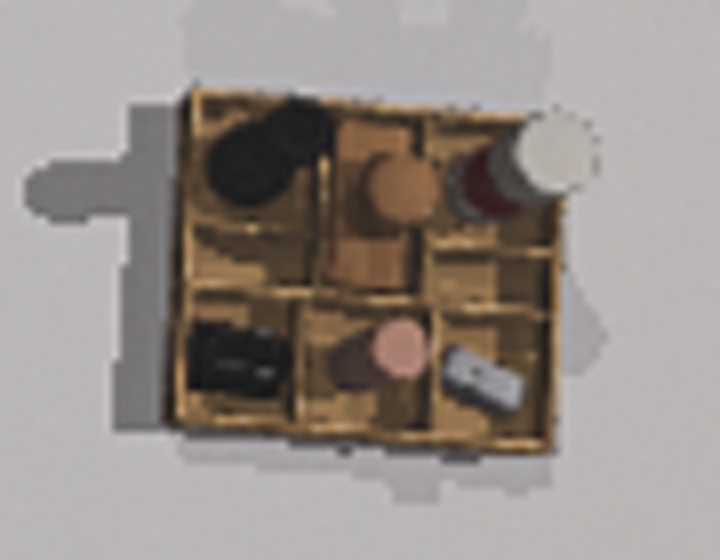

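Crops: the torch stands in the back/left pocket, the glue stick in the back/right pocket and the lip balm in the front-middle pocket. The stamp's block lies front to back in the centre pocket. Crop pixels, tops in scene / top view: torch (297,72)/(302,130), glue (475,252)/(557,152), lip balm (231,306)/(400,348), knob (343,215)/(402,188).

Run:
```python
from h import *
S=lambda u:np.array([(u[0]+.5)/5.4+354.5,(u[1]+.5)/5.4+289.5])
T=lambda u:np.array([(u[0]+.5)/8+379.5,(u[1]+.5)/8+234.5])
tops=dict(torch=((297,72),(302,130)),glue=((475,252),(557,152)),lip=((231,306),(400,348)),knob=((343,215),(402,188)),
 back_l=((250,118),(190,90)),back_r=((525,360),(563,118)),front_r=((285,560),(552,452)),front_l=((37,282),(175,425)))
for k,(a,b) in tops.items():
    p,e=tri(S(a),T(b)); print(k,p.round(1),round(e,1))
C=np.array([onz("top",T(tops[k][1]),24)[:2] for k in("back_l","back_r","front_r","front_l")])
D=np.array([onz("scene",S(tops[k][0]),24)[:2] for k in("back_l","back_r","front_r","front_l")])
for C in(C,D):
    c=C.mean(0); xa=(C[0]+C[1]-C[2]-C[3])/2; ya=(C[0]+C[3]-C[1]-C[2])/2
    yw=np.arctan2(xa[1]-ya[0],xa[0]+ya[1]); Rm=np.array([[np.cos(yw),-np.sin(yw)],[np.sin(yw),np.cos(yw)]])
    print("caddy",c.round(1),np.hypot(*xa).round(1),np.hypot(*ya).round(1),np.degrees(yw).round(1))
    for n,q in dict(torch=(31.5,38.5),glue=(31.5,-38.5),lip=(-31.5,0),stamp=(21.5,0)).items(): print(n,(c+Rm@q).round(1))
t=np.load("im0.npz")
for n,k,b in(("top","t",(240,235,40,40)),("scene","s",(250,190,35,30))):
    q,a=mask_rect(t[k],(100,80,30),(130,255,255),b); print("eraser blue",np.array([onz(n,u,13)[:2] for u in q]).round(0).tolist())
for n,k,b in(("top","t",(358,262,25,25)),("scene","s",(325,290,35,35))):
    q,a=mask_rect(t[k],(0,0,0),(180,255,70),b); print("clip",[onz(n,q.mean(0),z)[:2].round(0) for z in(0,20)])
for n,u in(("top",(390,198)),("scene",(435,265))): print("tape",onz(n,u,10).round(0))
```

```text
torch [ 487.3 -252.7   92.4] 0.8
glue [ 481.  -331.5   90.7] 2.1
lip [ 422.3 -287.    67. ] 1.2
knob [ 473.1 -289.7   65.2] 0.8
back_l [ 509.6 -231.8    9.1] 7.7
back_r [ 502.4 -354.3   17.1] 2.9
front_r [ 392.5 -345.6   20.5] 3.5
front_l [ 401.8 -225.5   18.2] 0.5
caddy [ 451.9 -288.7] 109.2 121.9 -3.7
torch [ 485.9 -252.3]
glue [ 480.9 -329.2]
lip [ 420.5 -286.6]
stamp [ 473.4 -290.1]
caddy [ 446.4 -290.2] 103.6 119.2 -3.4
torch [ 480.1 -253.6]
glue [ 475.5 -330.5]
lip [ 414.9 -288.3]
stamp [ 467.8 -291.5]
eraser blue [[468.0, 169.0], [497.0, 164.0], [492.0, 142.0], [464.0, 148.0]]
eraser blue [[467.0, 168.0], [497.0, 162.0], [487.0, 135.0], [457.0, 141.0]]
clip [array([ 435., -148.]), array([ 433., -146.])]
clip [array([ 436., -148.]), array([ 428., -155.])]
tape [ 642. -201.   10.]
tape [ 638. -205.   10.]
```

```bash
cat > go.py <<'E'
import sys,numpy as np
from cell import manip
from scipy.spatial.transform import Rotation as R
# go.py x y z yaw_deg : shift (cm, tool axes) and roll units to get there
s=manip.read_state(); x,y,z,w=map(float,sys.argv[1:5])
A=R.from_euler("xyz",s["eef_rot"]).as_matrix()
T=R.from_euler("xyz",[np.pi,0,np.radians(w)]).as_matrix()
d=A.T@(np.array([x,y,z])-s["eef_pos"])/10
print("t",s["clock"],"pos",s["eef_pos"].round(1),"rpy",np.degrees(s["eef_rot"]).round(1),"gap",round(s["finger_gap"],1),"F",round(s["finger_force"],1))
rv=np.degrees(R.from_matrix(A.T@T).as_rotvec()); print("shift cm",d.round(2),"roll",(rv/5).round(2))
E
python3 go.py 486.5 -252.5 180 86.4
```

```text
t 0.2 pos [ 142.3 -531.1  184.1] rpy [-180.   -0.   15.] gap 93.9 F 0.0
shift cm [ 40.45 -18.     0.43] roll [-1.000e-02 -1.000e-02 -1.428e+01]
```

```bash
python3 -m creep '[[0.1,[3,-1.3,0],-1],[0.1,[7,-3.1,0],-2.5],[0.1,[11,-4.9,0],-4],[0.1,[15,-6.7,0],-5.5],[0.1,[19,-8.5,0],-7],[0.1,[23,-10.2,0],-8.5],[0.1,[27,-12,0.4],-10],[0.1,[31,-13.8,0.4],-11.5],[0.1,[35,-15.6,0.4],-13],[0.1,[38,-16.9,0.4],-14.28],[0.1,[40.45,-18,0.4],-14.28],[0.1,[40.45,-18,0.4],-14.28]]' 15; python3 go.py 486.5 -252.5 55 86.4
```

```text
clock: 1.4
eef_pos: [488.1, -250.7, 180.0]
eef_rot: [-3.141, -0.001, 1.511]
wrist_force: [0.0, -0.2, -0.0]
finger_gap: 52.0
finger_force: 0.0
t 1.4 pos [ 488.1 -250.7  180. ] rpy [-180.    -0.    86.6] gap 52.0 F 0.0
shift cm [-0.19 -0.14 12.5 ] roll [-0.   -0.01  0.04]
```

```bash
python3 -m creep '[[0.1,[0,0,0],0],[0.1,[0,0,2],0],[0.1,[0,0,4],0],[0.1,[0,0,6],0],[0.1,[0,0,8],0],[0.1,[0,0,10],0],[0.1,[0,0,11.5],0],[0.1,[0,0,12.5],0],[0.1,[0,0,12.5],0],[0.1,[0,0,12.5],0]]'
python3 - <<'E'
from h import *
crop("top",380,235,90,70,8,"pics/t2.png")
E
python3 go.py 486.5 -252.5 55 86.4
```

```text
clock: 2.4
eef_pos: [486.4, -253.2, 56.0]
eef_rot: [3.141, 0.0, 1.507]
wrist_force: [-0.3, 0.2, 0.0]
finger_gap: 51.7
finger_force: 0.0
t 2.45 pos [ 486.7 -253.2   56.4] rpy [179.9   0.   86.4] gap 51.6 F 0.0
shift cm [ 0.07 -0.02  0.14] roll [ 0.01  0.01 -0.01]
```

View pics/t2.png

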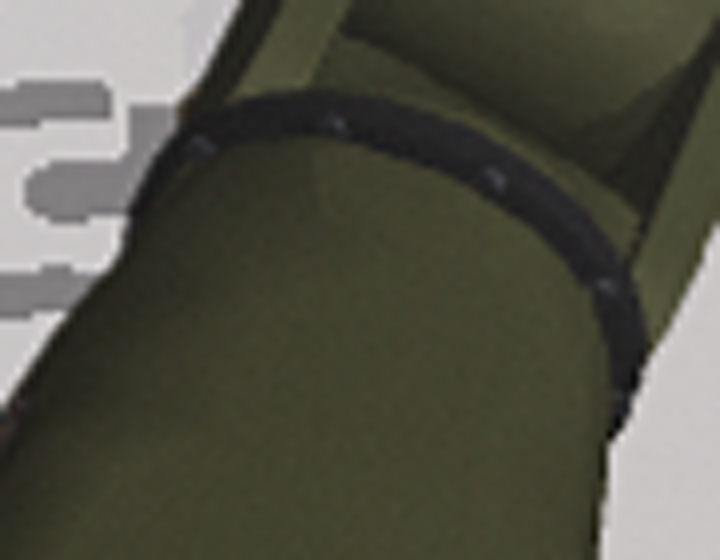

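The arm hides the caddy from the top camera, so I'll close on the torch and lift.

```bash
python3 -m creep '[[-0.5,[0,0,0],0],[-0.7,[0,0,0],0],[-0.8,[0,0,0],0],[-0.8,[0,0,0],0],[-0.8,[0,0,0],0],[-0.8,[0,0,0],0],[-0.8,[0,0,-1],0],[-0.8,[0,0,-2.5],0],[-0.8,[0,0,-4.5],0],[-0.8,[0,0,-6.5],0],[-0.8,[0,0,-8],0],[-0.8,[0,0,-8],0]]' 15; python3 go.py 481 60 135 86.4
```

```text
clock: 3.65
eef_pos: [487.3, -253.2, 137.9]
eef_rot: [3.138, 0.002, 1.508]
wrist_force: [0.3, 0.1, -0.6]
finger_gap: 21.2
finger_force: 15.0
t 3.65 pos [ 487.3 -253.2  137.9] rpy [1.798e+02 1.000e-01 8.640e+01] gap 21.2 F 15.0
shift cm [31.22 -2.59  0.23] roll [0.04 0.02 0.  ]
```

```bash
python3 -m creep '[[-0.8,[1.5,-0.1,0],0],[-0.8,[4,-0.3,0],0],[-0.8,[7.5,-0.6,0],0],[-0.8,[11,-0.9,0],0],[-0.8,[14.5,-1.2,0],0],[-0.8,[18,-1.5,0],0],[-0.8,[21.5,-1.7,0],0],[-0.8,[25,-2,0],0],[-0.8,[28,-2.3,0],0],[-0.8,[30,-2.4,0],0],[-0.8,[31.2,-2.5,0],0],[-0.8,[31.2,-2.5,0],0]]' ; python3 -m creep '[[-0.8,[0,0,0],0],[-0.8,[0,0,1],0],[-0.8,[0,0,3],0],[-0.8,[0,0,5],0],[-0.8,[0,0,6.5],0],[-0.8,[0,0,7.2],0],[-0.8,[0,0,7.6],0],[-0.8,[0,0,7.6],0],[-0.8,[0,0,7.6],0]]';  python3 go.py 481 60 55 86.4
```

```text
clock: 4.85
eef_pos: [480.5, 61.5, 134.8]
eef_rot: [-3.14, 0.0, 1.51]
wrist_force: [-0.4, 0.1, -1.6]
finger_gap: 21.1
finger_force: 15.0
clock: 5.75
eef_pos: [481.4, 60.1, 60.0]
eef_rot: [3.141, -0.0, 1.508]
wrist_force: [0.3, 0.3, -0.0]
finger_gap: 20.8
finger_force: 15.0
t 5.75 pos [481.4  60.1  60. ] rpy [180.   -0.   86.4] gap 20.8 F 15.0
shift cm [-0.02 -0.04  0.5 ] roll [ 0.01 -0.   -0.  ]
```

```bash
python3 -m creep '[[-0.8,[0,0,0.15],0],[-0.8,[0,0,0.25],0],[-0.8,[0,0,0.35],0],[-0.8,[0,0,0.35],0],[-0.8,[0,0,0.35],0]]';  python3 go.py 481 60 55 86.4
```

```text
clock: 6.25
eef_pos: [481.1, 60.3, 56.0]
eef_rot: [3.142, -0.0, 1.508]
wrist_force: [-0.3, -0.2, 0.4]
finger_gap: 20.9
finger_force: 15.0
t 6.25 pos [481.1  60.3  56. ] rpy [180.   -0.   86.4] gap 20.9 F 15.0
shift cm [-0.03 -0.01  0.1 ] roll [ 0. -0.  0.]
```

```bash
python3 -m creep '[[-0.8,[0,0,0.08],0],[-0.8,[0,0,0.08],0],[-0.5,[0,0,0.08],0],[-0.3,[0,0,0.08],0],[0,[0,0,0.08],0],[0.1,[0,0,0.08],0],[0.1,[0,0,0.08],0],[0.1,[0,0,-2],0],[0.1,[0,0,-6],0],[0.1,[0,0,-10],0],[0.1,[0,0,-12.4],0],[0.1,[0,0,-12.4],0]]';  python3 go.py 481 -330 180 86.4
```

```text
clock: 7.45
eef_pos: [482.5, 60.3, 183.2]
eef_rot: [3.136, -0.001, 1.508]
wrist_force: [0.5, 0.0, -0.8]
finger_gap: 51.3
finger_force: 0.0
t 7.45 pos [482.5  60.3 183.2] rpy [179.7  -0.   86.4] gap 51.3 F 0.0
shift cm [-38.97   2.3    0.31] roll [ 0.06 -0.01 -0.  ]
```

```bash
python3 -m creep '[[0.1,[-2,0.1,0],0],[0.1,[-6,0.4,0],0],[0.1,[-10,0.6,0],0],[0.1,[-14,0.9,0],0],[0.1,[-18,1.1,0],0],[0.1,[-22,1.4,0],0],[0.1,[-26,1.6,0],0],[0.1,[-30,1.9,0],0],[0.1,[-34,2.1,0],0],[0.1,[-37,2.3,0],0],[0.1,[-38.93,2.45,0],0],[0.1,[-38.93,2.45,0],0]]'; python3 -m creep '[[0.1,[0,0,0],0]]'
python3 - <<'E'
from h import *
im=manip.camera("scene"); crop("scene",255,200,110,95,5,"pics/s3.png",im)
E
python3 go.py 481 -330 55 86.4
```

```text
clock: 8.65
eef_pos: [480.3, -331.5, 178.1]
eef_rot: [-3.14, -0.001, 1.506]
wrist_force: [0.1, 0.6, 0.3]
finger_gap: 51.9
finger_force: 0.0
clock: 8.75
eef_pos: [480.8, -329.3, 178.8]
eef_rot: [-3.14, -0.001, 1.508]
wrist_force: [0.4, -0.1, -0.5]
finger_gap: 51.7
finger_force: 0.0
t 8.8 pos [ 481.  -328.9  179.2] rpy [-179.9   -0.    86.4] gap 51.4 F 0.0
shift cm [-0.12  0.02 12.42] roll [-0.01 -0.01  0.  ]
```

View pics/s3.png

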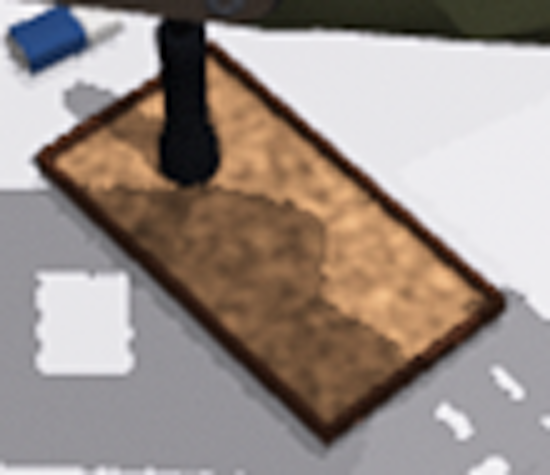

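The torch stands upright in the tray, with its foot at crop pixel (188,165). Next is the glue stick.

```bash
python3 -m creep '[[0.1,[-0.07,0,2],0],[0.1,[-0.07,0,4],0],[0.1,[-0.07,0,6],0],[0.1,[-0.07,0,8],0],[0.1,[-0.07,0,10],0],[0.1,[-0.07,0,11.5],0],[0.1,[-0.07,0,12.4],0],[0.1,[-0.07,0,12.4],0],[0.1,[-0.07,0,12.4],0]]';python3 -m creep '[[-0.5,[0,0,0],0],[-0.7,[0,0,0],0],[-0.8,[0,0,0],0],[-0.8,[0,0,0],0],[-0.8,[0,0,0],0],[-0.8,[0,0,0],0],[-0.8,[0,0,-1],0],[-0.8,[0,0,-3],0],[-0.8,[0,0,-5.5],0],[-0.8,[0,0,-8],0],[-0.8,[0,0,-10],0],[-0.8,[0,0,-10],0]]' 12; python3 go.py 481 10 155 86.4
```

```text
clock: 9.7
eef_pos: [481.4, -330.6, 56.6]
eef_rot: [3.141, 0.0, 1.508]
wrist_force: [-0.2, -0.7, 1.0]
finger_gap: 51.9
finger_force: 0.0
clock: 10.9
eef_pos: [482.0, -331.2, 159.2]
eef_rot: [3.138, 0.003, 1.508]
wrist_force: [0.3, 0.3, -0.6]
finger_gap: 25.8
finger_force: 12.0
t 10.9 pos [ 482.  -331.2  159.2] rpy [179.8   0.2  86.4] gap 25.8 F 12.0
shift cm [34.05 -2.24  0.32] roll [0.05 0.03 0.  ]
```

```bash
python3 -m creep '[[-0.8,[1.5,-0.1,0],0],[-0.8,[4,-0.3,0],0],[-0.8,[8,-0.5,0],0],[-0.8,[12,-0.8,0],0],[-0.8,[16,-1,0],0],[-0.8,[20,-1.3,0],0],[-0.8,[24,-1.5,0],0],[-0.8,[28,-1.8,0],0],[-0.8,[31,-1.9,0],0],[-0.8,[33,-2.1,0],0],[-0.8,[34,-2.15,0],0],[-0.8,[34,-2.15,0],0]]' ; python3 -m creep '[[-0.8,[0,0,0],0],[-0.8,[0,0,1.5],0],[-0.8,[0,0,4],0],[-0.8,[0,0,6.5],0],[-0.8,[0,0,8.5],0],[-0.8,[0,0,9.5],0],[-0.8,[0,0,9.8],0],[-0.8,[0,0,9.9],0],[-0.8,[0,0,9.9],0],[-0.8,[0,0,9.9],0]]';  python3 go.py 481 10 55 86.4
```

```text
clock: 12.1
eef_pos: [480.3, 11.2, 155.2]
eef_rot: [-3.14, -0.0, 1.51]
wrist_force: [0.6, -0.7, -0.4]
finger_gap: 25.9
finger_force: 12.0
clock: 13.1
eef_pos: [481.4, 10.1, 57.7]
eef_rot: [3.14, -0.0, 1.508]
wrist_force: [0.4, -0.5, 0.0]
finger_gap: 26.0
finger_force: 12.0
t 13.1 pos [481.4  10.1  57.7] rpy [179.9  -0.   86.4] gap 26.0 F 12.0
shift cm [-0.01 -0.04  0.27] roll [ 0.01 -0.   -0.  ]
```

```bash
python3 -m creep '[[-0.8,[0,0,0.08],0],[-0.8,[0,0,0.08],0],[-0.4,[0,0,0.08],0],[-0.2,[0,0,0.08],0],[0,[0,0,0.08],0],[0.1,[0,0,0.08],0],[0.1,[0,0,0.08],0],[0.1,[0,0,-2],0],[0.1,[0,0,-6],0],[0.1,[0,0,-10],0],[0.1,[0,0,-12.4],0],[0.1,[0,0,-12.4],0]]';  python3 go.py 421.3 -287 180 86.4
```

```text
clock: 14.3
eef_pos: [482.3, 10.1, 184.2]
eef_rot: [3.136, -0.0, 1.508]
wrist_force: [-0.9, -0.9, -1.1]
finger_gap: 51.7
finger_force: 0.0
t 14.3 pos [482.3  10.1 184.2] rpy [179.7  -0.   86.4] gap 51.7 F 0.0
shift cm [-30.04  -4.23   0.39] roll [ 0.06 -0.    0.  ]
```

```bash
python3 -m creep '[[0.1,[-2,-0.3,0],0],[0.1,[-5,-0.7,0],0],[0.1,[-8,-1.1,0],0],[0.1,[-12,-1.7,0],0],[0.1,[-16,-2.3,0],0],[0.1,[-20,-2.8,0],0],[-0.1,[-23,-3.2,0],0],[-0.1,[-26,-3.7,0],0],[-0.1,[-28.5,-4,0],0],[-0.1,[-30,-4.15,0],0],[-0.1,[-30,-4.15,0],0],[-0.1,[-30,-4.15,0],0]]'; python3 -m creep '[[-0.1,[0,0,0],0],[-0.1,[0,0,0],0]]'
python3 - <<'E'
from h import *
crop("scene",255,200,110,95,5,"pics/s4.png")
E
python3 go.py 421.3 -287 43 86.4
```

```text
clock: 15.5
eef_pos: [420.7, -286.0, 180.4]
eef_rot: [-3.141, -0.001, 1.508]
wrist_force: [-0.3, -0.5, 0.5]
finger_gap: 42.1
finger_force: 0.0
clock: 15.7
eef_pos: [421.0, -285.8, 181.0]
eef_rot: [3.141, 0.0, 1.509]
wrist_force: [0.6, 0.4, 0.1]
finger_gap: 42.1
finger_force: 0.0
t 15.75 pos [ 421. -286.  181.] rpy [180.    0.   86.5] gap 42.7 F 0.0
shift cm [-0.1   0.04 13.8 ] roll [0.   0.   0.01]
```

View pics/s4.png

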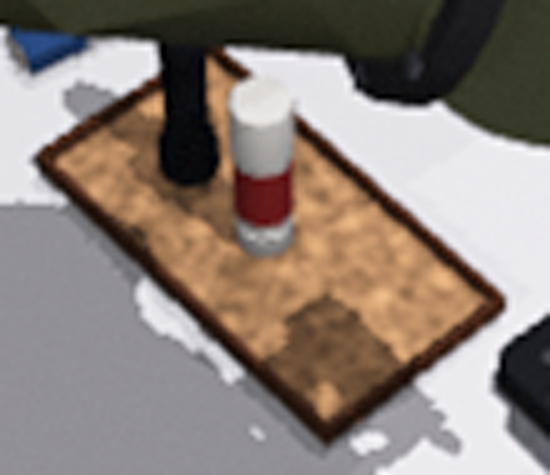

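The torch and the glue stick (foot at crop pixel (265,245)) both stand upright in the tray. Next is the lip balm.

```bash
python3 -m creep '[[-0.1,[-0.1,0,2],0],[-0.1,[-0.1,0,4],0],[-0.1,[-0.1,0,6.5],0],[-0.1,[-0.1,0,9],0],[-0.1,[-0.1,0,11],0],[-0.1,[-0.1,0,12.5],0],[-0.1,[-0.1,0,13.4],0],[-0.1,[-0.1,0,13.8],0],[-0.1,[-0.1,0,13.8],0],[-0.1,[-0.1,0,13.8],0]]';python3 -m creep '[[-0.5,[0,0,0],0],[-0.7,[0,0,0],0],[-0.9,[0,0,0],0],[-0.9,[0,0,0],0],[-0.9,[0,0,0],0],[-0.9,[0,0,0],0],[-0.9,[0,0,-1],0],[-0.9,[0,0,-3],0],[-0.9,[0,0,-5.5],0],[-0.9,[0,0,-8],0],[-0.9,[0,0,-10],0],[-0.9,[0,0,-10],0]]' 10; python3 go.py 481 -40 143 86.4
```

```text
clock: 16.75
eef_pos: [421.0, -287.8, 43.6]
eef_rot: [3.141, 0.001, 1.508]
wrist_force: [0.4, -0.5, -0.3]
finger_gap: 42.5
finger_force: 0.0
clock: 17.95
eef_pos: [421.6, -288.3, 145.9]
eef_rot: [3.138, 0.003, 1.508]
wrist_force: [-0.1, 0.1, -1.7]
finger_gap: 18.8
finger_force: 10.0
t 17.95 pos [ 421.6 -288.3  145.9] rpy [179.8   0.2  86.4] gap 18.8 F 10.0
shift cm [25.16  4.37  0.24] roll [0.05 0.03 0.  ]
```

```bash
python3 -m creep '[[-0.9,[1,0.2,0],0],[-0.9,[3.5,0.6,0],0],[-0.9,[6.5,1.2,0],0],[-0.9,[9.5,1.7,0],0],[-0.9,[12.5,2.2,0],0],[-0.9,[15.5,2.7,0],0],[-0.9,[18.5,3.3,0],0],[-0.9,[21.5,3.8,0],0],[-0.9,[23.5,4.2,0],0],[-0.9,[25.1,4.4,0],0],[-0.9,[25.1,4.4,0],0]]' ; python3 -m creep '[[-0.9,[0,0,0],0],[-0.9,[0,0,1.5],0],[-0.9,[0,0,4],0],[-0.9,[0,0,6.5],0],[-0.9,[0,0,8.5],0],[-0.9,[0,0,9.5],0],[-0.9,[0,0,9.8],0],[-0.9,[0,0,10],0],[-0.9,[0,0,10],0],[-0.9,[0,0,10],0]]';  python3 go.py 481 -40 43 86.4
```

```text
clock: 19.05
eef_pos: [479.8, -37.9, 141.7]
eef_rot: [-3.139, -0.0, 1.51]
wrist_force: [0.7, -0.5, 0.8]
finger_gap: 18.8
finger_force: 10.0
clock: 20.05
eef_pos: [480.7, -40.0, 43.6]
eef_rot: [3.14, 0.0, 1.508]
wrist_force: [0.5, 0.1, 0.3]
finger_gap: 18.5
finger_force: 10.0
t 20.05 pos [480.7 -40.   43.6] rpy [179.9   0.   86.4] gap 18.5 F 10.0
shift cm [0.   0.03 0.06] roll [ 0.01  0.   -0.  ]
```

```bash
python3 -m creep '[[-0.9,[0,0,0.06],0],[-0.9,[0,0,0.06],0],[-0.5,[0,0,0.06],0],[-0.2,[0,0,0.06],0],[0,[0,0,0.06],0],[0.1,[0,0,0.06],0],[0.1,[0,0,0.06],0],[0.1,[0,0,-2],0],[0.1,[0,0,-6],0],[0.1,[0,0,-10],0],[0.1,[0,0,-13.6],0],[0.1,[0,0,-13.6],0]]';  python3 go.py 473.2 -290 180 86.4
```

```text
clock: 21.25
eef_pos: [482.1, -40.2, 183.5]
eef_rot: [3.134, 0.001, 1.508]
wrist_force: [-0.1, 0.9, -0.6]
finger_gap: 51.6
finger_force: 0.0
t 21.25 pos [482.1 -40.2 183.5] rpy [179.6   0.   86.4] gap 51.6 F 0.0
shift cm [-24.99   0.67   0.37] roll [0.09 0.01 0.  ]
```

```bash
python3 -m creep '[[0.1,[-1,0,0],0],[0.1,[-3.5,0.1,0],0],[0.1,[-6.5,0.2,0],0],[0.1,[-9.5,0.3,0],0],[0.1,[-12.5,0.4,0],0],[0.1,[-15.5,0.5,0],0],[0.1,[-18.5,0.6,0],0],[0.1,[-21.5,0.7,0],0],[0.1,[-23.5,0.8,0],0],[0.1,[-25,0.8,0],0],[0.1,[-25,0.8,0],0],[0.1,[-25,0.8,0],0]]';python3 -m creep '[[0.1,[0,0,0],0],[0.1,[0,0,0],0]]'
python3 - <<'E'
from h import *
crop("scene",255,200,110,95,5,"pics/s5.png")
E
python3 go.py 473.2 -290 51 86.4
```

```text
clock: 22.45
eef_pos: [472.3, -289.5, 178.2]
eef_rot: [-3.141, -0.001, 1.508]
wrist_force: [-0.5, -0.1, 0.0]
finger_gap: 51.7
finger_force: 0.0
clock: 22.65
eef_pos: [472.8, -289.1, 179.0]
eef_rot: [3.142, -0.0, 1.509]
wrist_force: [-0.5, 1.4, -0.4]
finger_gap: 51.4
finger_force: 0.0
t 22.7 pos [ 472.8 -289.2  179.1] rpy [180.    0.   86.5] gap 51.5 F 0.0
shift cm [-0.08  0.04 12.81] roll [0.   0.   0.01]
```

View pics/s5.png

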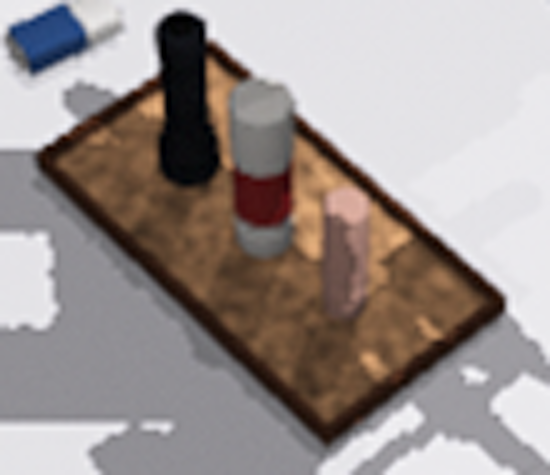

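All three stand upright in the tray; the lip balm's foot is at crop pixel (345,305). Now the stamp.

```bash
python3 -m creep '[[0.1,[-0.05,0,2],0],[0.1,[-0.05,0,4],0],[0.1,[-0.05,0,6.5],0],[0.1,[-0.05,0,9],0],[0.1,[-0.05,0,11],0],[0.1,[-0.05,0,12],0],[0.1,[-0.05,0,12.6],0],[0.1,[-0.05,0,12.8],0],[0.1,[-0.05,0,12.8],0],[0.1,[-0.05,0,12.8],0]]';python3 -m creep '[[-0.4,[0,0,0],0],[-0.6,[0,0,0],0],[-0.8,[0,0,0],0],[-0.8,[0,0,0],0],[-0.8,[0,0,0],0],[-0.8,[0,0,0],0],[-0.8,[0,0,-1],0],[-0.8,[0,0,-3],0],[-0.8,[0,0,-6],0],[-0.8,[0,0,-9],0],[-0.8,[0,0,-11.5],0],[-0.8,[0,0,-12.6],0]]' 20;python3 -m creep '[[-0.8,[0,0,0],0],[-0.8,[0,0,0],0]]';  python3 go.py 470.3 313.5 178 158
```

```text
clock: 23.7
eef_pos: [472.9, -290.6, 51.7]
eef_rot: [3.141, 0.001, 1.508]
wrist_force: [0.2, 0.5, 0.4]
finger_gap: 51.8
finger_force: 0.0
clock: 24.9
eef_pos: [473.2, -290.8, 180.0]
eef_rot: [3.138, 0.002, 1.508]
wrist_force: [-0.2, -0.2, 0.5]
finger_gap: 9.3
finger_force: 0.0
clock: 25.1
eef_pos: [472.2, -290.2, 175.9]
eef_rot: [-3.14, -0.001, 1.508]
wrist_force: [-0.3, 0.3, -0.3]
finger_gap: 9.5
finger_force: 0.0
t 25.1 pos [ 472.2 -290.2  175.9] rpy [-179.9   -0.    86.4] gap 9.5 F 0.0
shift cm [60.24 -3.98 -0.16] roll [-1.000e-02 -1.000e-02 -1.432e+01]
```

The fingers closed on nothing, so I'll back off and look.

```bash
python3 -m creep '[[-0.5,[2,0,0],0],[-0.2,[5,0,0],0],[0.1,[9,0,0],0],[0.1,[13,0,0],0],[0.1,[17,0,0],0],[0.1,[20,0,0],0],[0.1,[23,0,0],0],[0.1,[25,0,0],0],[0.1,[25,0,0],0]]'
python3 - <<'E'
from h import *
s=manip.camera("scene");t=manip.camera("top");np.savez("im1.npz",s=s,t=t)
a=cv2.resize(s[290:400,355:460],None,fx=4,fy=4,interpolation=2);b=cv2.resize(t[235:305,380:470],None,fx=4.4,fy=4.4,interpolation=2)
o=np.zeros((440,800,3),np.uint8);o[:a.shape[0],:a.shape[1]]=a;b=b[:,:380];o[:b.shape[0],420:420+b.shape[1]]=b
cv2.imwrite("pics/st6.png",o[:,:,::-1])
E
```

```text
clock: 26.0
eef_pos: [487.8, -39.0, 175.6]
eef_rot: [-3.139, -0.0, 1.51]
wrist_force: [-0.0, -0.1, 0.1]
finger_gap: 51.6
finger_force: 0.0
```

View pics/st6.png

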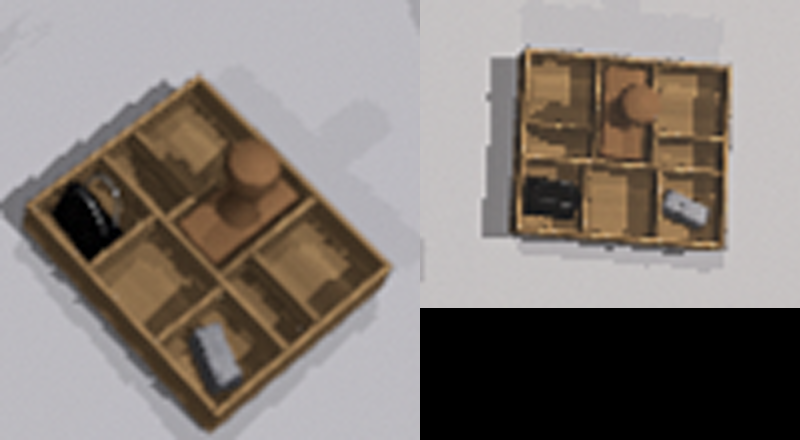

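The stamp still stands in its pocket, with the knob at about the same top-view pixel (429.6,258.2), so the grip slid off the rounded knob. I'll grip lower, under the knob's widest part, with more force, and check the gap before lifting.

```bash
python3 -m creep '[[0,[-2,0,0],0],[0,[-5,0,0],0],[0,[-9,0,0],0],[0,[-13,0,0],0],[0,[-17,0,0],0],[0,[-20,0,0],0],[0,[-23,0,0],0],[0,[-25,0,0],0],[0,[-25,0,0],0],[0,[-25,0,0],0],[0,[-25,0,0],0]]'; python3 go.py 473.2 -290 41 86.4
```

```text
clock: 27.2
eef_pos: [472.4, -289.9, 176.7]
eef_rot: [-3.141, -0.0, 1.508]
wrist_force: [-0.7, -0.1, 0.7]
finger_gap: 47.1
finger_force: 0.0
t 27.2 pos [ 472.4 -289.9  176.7] rpy [-180.    -0.    86.4] gap 47.1 F 0.0
shift cm [-1.000e-02  8.000e-02  1.357e+01] roll [-0. -0.  0.]
```

```bash
python3 -m creep '[[0,[0,0.05,2],0],[0,[0,0.05,5],0],[0,[0,0.05,8],0],[0,[0,0.05,11],0],[0,[0,0.05,12.5],0],[0,[0,0.05,13.2],0],[0,[0,0.05,13.55],0],[0,[0,0.05,13.55],0],[0,[0,0.05,13.55],0]]';python3 -m creep '[[-0.2,[0,0,0],0],[-0.4,[0,0,0],0],[-0.6,[0,0,0],0],[-0.75,[0,0,0],0],[-0.75,[0,0,0],0],[-0.75,[0,0,0],0],[-0.75,[0,0,0],0],[-0.75,[0,0,0],0]]' 30; python3 go.py 473 -290 41 86.4
```

```text
clock: 28.1
eef_pos: [473.5, -290.6, 42.4]
eef_rot: [3.14, 0.001, 1.508]
wrist_force: [0.1, 0.6, -0.3]
finger_gap: 46.9
finger_force: 0.0
clock: 28.9
eef_pos: [473.1, -290.5, 41.6]
eef_rot: [3.141, 0.0, 1.508]
wrist_force: [-0.5, 0.5, 3.0]
finger_gap: 20.2
finger_force: 30.0
t 28.9 pos [ 473.1 -290.5   41.6] rpy [180.    0.   86.4] gap 20.2 F 30.0
shift cm [ 0.05 -0.02  0.06] roll [ 0.  0. -0.]
```

```bash
python3 -m creep '[[-0.75,[0,0,-0.5],0],[-0.75,[0,0,-1.5],0],[-0.75,[0,0,-3],0],[-0.75,[0,0,-5],0],[-0.75,[0,0,-7.5],0],[-0.75,[0,0,-10],0],[-0.75,[0,0,-12],0],[-0.75,[0,0,-13],0],[-0.75,[0,0,-13],0],[-0.75,[0,0,-13],0]]'; python3 go.py 470.3 313.5 171 158
```

```text
clock: 29.9
eef_pos: [472.8, -290.2, 170.7]
eef_rot: [-3.141, -0.001, 1.508]
wrist_force: [0.2, 0.3, -0.4]
finger_gap: 20.2
finger_force: 29.9
t 29.9 pos [ 472.8 -290.2  170.7] rpy [-180.    -0.    86.4] gap 20.2 F 29.9
shift cm [60.24 -4.04  0.  ] roll [-0.000e+00 -1.000e-02 -1.432e+01]
```

```bash
python3 -m creep '[[-0.75,[1.5,-0.1,0],0],[-0.75,[4.5,-0.3,0],0],[-0.75,[8,-0.5,0],0],[-0.75,[12,-0.8,0],0],[-0.75,[16,-1.1,0],0],[-0.75,[20,-1.4,0],0],[-0.75,[24,-1.7,0],0],[-0.75,[28,-1.9,0],0],[-0.75,[32,-2.2,0],0],[-0.75,[36,-2.4,0],0],[-0.75,[38.5,-2.6,0],0],[-0.75,[40,-2.7,0],0]]';python3 -m creep '[[-0.75,[1.5,-0.1,0],-1],[-0.75,[3.5,-0.2,0],-2.2],[-0.75,[6,-0.4,0],-3.6],[-0.75,[8.5,-0.6,0],-5],[-0.75,[11,-0.7,0],-6.4],[-0.75,[13.5,-0.9,0],-7.8],[-0.75,[16,-1.1,0],-9.2],[-0.75,[18,-1.2,0],-10.6],[-0.75,[19.5,-1.3,0],-12],[-0.75,[20.2,-1.35,0],-13.2],[-0.75,[20.2,-1.35,0],-14.3],[-0.75,[20.2,-1.35,0],-14.3]]';python3 -m creep '[[-0.75,[0,0,0],0],[-0.75,[0,0,0],0]]'
python3 - <<'E'
from h import *
s=manip.camera("scene");t=manip.camera("top")
a=cv2.resize(s[140:260,180:330],None,fx=2.8,fy=2.8);b=cv2.resize(t[220:300,160:260],None,fx=3.6,fy=3.6)
o=np.zeros((400,800,3),np.uint8);o[:a.shape[0],:a.shape[1]]=a;o[:b.shape[0],430:430+b.shape[1]]=b
cv2.imwrite("pics/p7.png",o[:,:,::-1])
E
python3 go.py 470.3 313.5 45 158
```

```text
clock: 31.1
eef_pos: [470.0, 113.0, 170.6]
eef_rot: [-3.14, 0.0, 1.51]
wrist_force: [0.3, 0.4, -0.1]
finger_gap: 20.4
finger_force: 29.9
clock: 32.3
eef_pos: [469.3, 313.4, 170.5]
eef_rot: [-3.14, -0.001, 2.758]
wrist_force: [-0.2, -0.0, -0.2]
finger_gap: 20.4
finger_force: 29.9
clock: 32.5
eef_pos: [470.1, 312.9, 171.3]
eef_rot: [-3.141, -0.0, 2.754]
wrist_force: [0.6, 0.0, -1.1]
finger_gap: 20.3
finger_force: 29.9
t 32.6 pos [470.3 312.8 171.4] rpy [-180.    -0.   157.8] gap 20.1 F 29.9
shift cm [ 0.03  0.06 12.64] roll [-0.   -0.   -0.04]
```

View pics/p7.png

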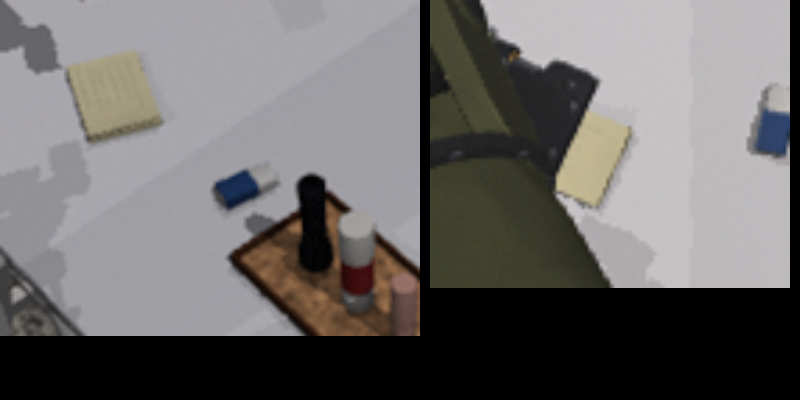

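The pad is clear (scene crop (115,95)), and the tray items still stand. I'll lower the stamp and look for contact near z=44.

```bash
python3 -m creep '[[-0.75,[0,0.04,1],0],[-0.75,[0,0.04,3],0],[-0.75,[0,0.04,6],0],[-0.75,[0,0.04,9],0],[-0.75,[0,0.04,11],0],[-0.75,[0,0.04,12],0],[-0.75,[0,0.04,12.4],0],[-0.75,[0,0.04,12.6],0],[-0.75,[0,0.04,12.6],0],[-0.75,[0,0.04,12.6],0],[-0.75,[0,0.04,12.6],0]]'; python3 -m creep '[[-0.75,[0,0,0.05],0],[-0.75,[0,0,0.1],0],[-0.75,[0,0,0.15],0],[-0.75,[0,0,0.15],0],[-0.75,[0,0,0.15],0]]';python3 go.py 470.3 313.5 45 158
```

```text
clock: 33.7
eef_pos: [470.9, 313.5, 46.1]
eef_rot: [3.141, 0.001, 2.756]
wrist_force: [-0.8, 0.8, -1.2]
finger_gap: 20.3
finger_force: 29.9
clock: 34.2
eef_pos: [470.6, 313.3, 43.9]
eef_rot: [-3.142, -0.0, 2.756]
wrist_force: [-0.4, -0.1, -0.2]
finger_gap: 20.0
finger_force: 29.9
t 34.2 pos [470.6 313.3  43.9] rpy [-180.    -0.   157.9] gap 20.0 F 29.9
shift cm [ 0.04  0.01 -0.11] roll [-0.   -0.   -0.02]
```

```bash
python3 -m creep '[[-0.75,[0,0,0.05],0],[-0.75,[0,0,0.1],0],[-0.75,[0,0,0.1],0],[-0.75,[0,0,0.1],0]]'; python3 -m creep '[[-0.65,[0,0,0],0],[-0.5,[0,0,0],0],[-0.4,[0,0,0],0],[-0.3,[0,0,0],0],[-0.1,[0,0,0],0],[0,[0,0,0],0],[0,[0,0,0],0],[0,[0,0,-1],0],[0,[0,0,-4],0],[0,[0,0,-8],0],[0,[0,0,-12],0],[0,[0,0,-13.5],0]]';python3 go.py 481 -40 180 86.4
```

```text
clock: 34.6
eef_pos: [470.9, 313.4, 43.6]
eef_rot: [3.141, 0.001, 2.756]
wrist_force: [-0.8, -0.8, 6.1]
finger_gap: 20.1
finger_force: 30.0
clock: 35.8
eef_pos: [471.6, 313.9, 183.0]
eef_rot: [3.137, 0.004, 2.756]
wrist_force: [0.2, -1.1, -0.3]
finger_gap: 47.2
finger_force: 0.0
t 35.8 pos [471.6 313.9 183. ] rpy [179.7   0.2 157.9] gap 47.2 F 0.0
shift cm [-14.18 -32.44   0.19] roll [ 0.07  0.   14.3 ]
```

```bash
python3 -m creep '[[0,[-0.6,-1.4,0],0.5],[0,[-1.9,-4.4,0],1.7],[0,[-3.3,-7.5,0],3.1],[0,[-4.7,-10.8,0],4.5],[0,[-6.1,-14,0],5.9],[0,[-7.5,-17.2,0],7.3],[0,[-9,-20.5,0],8.7],[0,[-10.4,-23.7,0],10.1],[0,[-11.8,-27,0],11.5],[0,[-13.2,-30.1,0],12.9],[0,[-14.2,-32.4,0],14.3],[0,[-14.2,-32.4,0],14.3]]'; python3 -m creep '[[-0.1,[0,0,0],0],[-0.1,[0,0,0],0]]'
python3 - <<'E'
from h import *
s=manip.camera("scene");t=manip.camera("top")
a=cv2.resize(s[140:260,180:330],None,fx=2.8,fy=2.8,interpolation=2);b=cv2.resize(t[220:300,160:260],None,fx=3.6,fy=3.6,interpolation=2)
o=np.zeros((400,800,3),np.uint8);o[:a.shape[0],:a.shape[1]]=a;o[:b.shape[0],430:430+b.shape[1]]=b
cv2.imwrite("pics/p8.png",o[:,:,::-1])
E
python3 go.py 481 -40 43 86.4
```

```text
clock: 37.0
eef_pos: [479.2, -43.1, 176.8]
eef_rot: [-3.14, 0.0, 1.499]
wrist_force: [-0.3, 0.5, -0.1]
finger_gap: 46.9
finger_force: 0.0
clock: 37.2
eef_pos: [479.9, -39.8, 177.5]
eef_rot: [-3.141, -0.0, 1.509]
wrist_force: [-0.2, 0.4, 0.6]
finger_gap: 42.4
finger_force: 0.0
t 37.3 pos [480.1 -39.6 177.7] rpy [-180.    -0.    86.5] gap 42.4 F 0.0
shift cm [-0.04  0.1  13.47] roll [-0.   -0.    0.02]
```

View pics/p8.png

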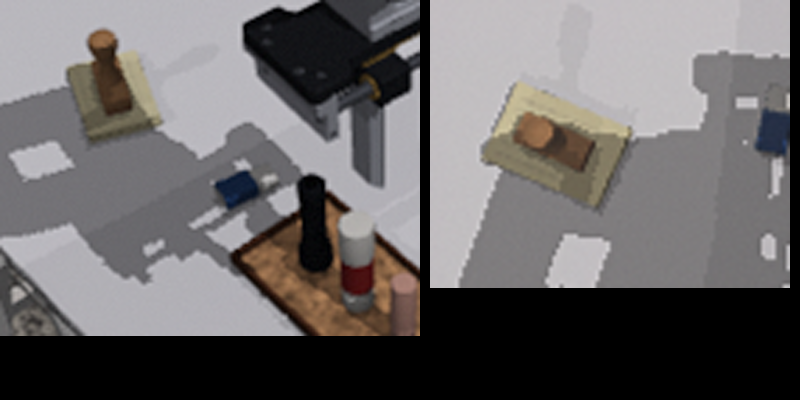

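The stamp stands upright on the pad, block lengthwise; the knob is at top-view crop pixel (535,132). I'll check its offset and pick the lip balm.

```bash
python3 -c "
from h import *
print(tri(((102+.5)/2.8+179.5,(36.5)/2.8+139.5),(188.8,256.3)), onz('top',(188.8,256.3),72))"
python3 -m creep '[[-0.1,[-0.03,0.05,2],0],[-0.1,[-0.03,0.05,4],0],[-0.1,[-0.03,0.05,6.5],0],[-0.1,[-0.03,0.05,9],0],[-0.1,[-0.03,0.05,11],0],[-0.1,[-0.03,0.05,12.5],0],[-0.1,[-0.03,0.05,13.2],0],[-0.1,[-0.03,0.05,13.5],0],[-0.1,[-0.03,0.05,13.5],0],[-0.1,[-0.03,0.05,13.5],0]]';python3 -m creep '[[-0.5,[0,0,0],0],[-0.7,[0,0,0],0],[-0.9,[0,0,0],0],[-0.9,[0,0,0],0],[-0.9,[0,0,0],0],[-0.9,[0,0,0],0],[-0.9,[0,0,-1],0],[-0.9,[0,0,-3],0],[-0.9,[0,0,-5.5],0],[-0.9,[0,0,-8],0],[-0.9,[0,0,-10],0],[-0.9,[0,0,-10],0]]' 10; python3 go.py 421 -287.5 143 86.4
```

```text
(array([471.47944947, 314.86537274,  69.16043083]), np.float64(1.0662779976304213)) [470.63294781 314.40745658  72.        ]
clock: 38.3
eef_pos: [481.2, -40.6, 43.6]
eef_rot: [3.141, 0.0, 1.508]
wrist_force: [-0.4, -0.1, 0.9]
finger_gap: 42.1
finger_force: 0.0
clock: 39.5
eef_pos: [481.9, -40.8, 145.8]
eef_rot: [3.137, 0.0, 1.508]
wrist_force: [-1.0, 0.2, -1.3]
finger_gap: 18.6
finger_force: 10.0
t 39.5 pos [481.9 -40.8 145.8] rpy [179.7   0.   86.4] gap 18.6 F 10.0
shift cm [-25.    -4.53   0.27] roll [0.05 0.01 0.  ]
```

```bash
python3 -m creep '[[-0.9,[-1,-0.2,0],0],[-0.9,[-3.5,-0.6,0],0],[-0.9,[-6.5,-1.2,0],0],[-0.9,[-9.5,-1.7,0],0],[-0.9,[-12.5,-2.2,0],0],[-0.9,[-15.5,-2.7,0],0],[-0.9,[-18.5,-3.3,0],0],[-0.9,[-21.5,-3.8,0],0],[-0.9,[-23.5,-4.2,0],0],[-0.9,[-25.05,-4.45,0],0],[-0.9,[-25.05,-4.45,0],0]]' ; python3 -m creep '[[-0.9,[0,0,0],0],[-0.9,[0,0,1.5],0],[-0.9,[0,0,4],0],[-0.9,[0,0,6.5],0],[-0.9,[0,0,8.5],0],[-0.9,[0,0,9.5],0],[-0.9,[0,0,9.8],0],[-0.9,[0,0,10],0],[-0.9,[0,0,10],0],[-0.9,[0,0,10],0]]';  python3 go.py 421 -287.6 43 86.4
```

```text
clock: 40.6
eef_pos: [419.7, -289.1, 142.0]
eef_rot: [-3.14, -0.001, 1.506]
wrist_force: [0.6, 1.1, 0.4]
finger_gap: 18.7
finger_force: 10.0
clock: 41.6
eef_pos: [421.0, -288.0, 43.7]
eef_rot: [3.141, 0.001, 1.508]
wrist_force: [0.9, -0.0, -0.1]
finger_gap: 18.8
finger_force: 10.0
t 41.6 pos [ 421.  -288.    43.7] rpy [179.9   0.   86.4] gap 18.8 F 10.0
shift cm [0.04 0.   0.07] roll [0.01 0.01 0.  ]
```

```bash
python3 -m creep '[[-0.9,[0,0,0.06],0],[-0.9,[0,0,0.06],0],[-0.5,[0,0,0.06],0],[-0.2,[0,0,0.06],0],[0,[0,0,0.06],0],[0.1,[0,0,0.06],0],[0.1,[0,0,0.06],0],[0.1,[0,0,-2],0],[0.1,[0,0,-6],0],[0.1,[0,0,-10],0],[0.1,[0,0,-13.6],0],[0.1,[0,0,-13.6],0]]';  python3 go.py 481.2 10 180 86.4
```

```text
clock: 42.8
eef_pos: [422.1, -289.0, 183.7]
eef_rot: [3.135, 0.004, 1.508]
wrist_force: [0.1, -0.1, 0.3]
finger_gap: 51.6
finger_force: 0.0
t 42.8 pos [ 422.1 -289.   183.7] rpy [179.6   0.2  86.4] gap 51.6 F 0.0
shift cm [30.21  4.02  0.26] roll [0.07 0.05 0.  ]
```

```bash
python3 -m creep '[[0.1,[2,0.3,0],0],[0.1,[5,0.7,0],0],[0.1,[8,1.1,0],0],[0.1,[12,1.7,0],0],[0.1,[16,2.3,0],0],[0.1,[20,2.8,0],0],[0.1,[23,3.2,0],0],[0.1,[26,3.6,0],0],[0.1,[28.5,3.9,0],0],[0.1,[30.1,4.14,0],0],[0.1,[30.1,4.14,0],0],[0.1,[30.1,4.14,0],0]]'; python3 -m creep '[[0.1,[0,0,0],0],[0.1,[0,0,2],0],[0.1,[0,0,4],0],[0.1,[0,0,6],0],[0.1,[0,0,8],0],[0.1,[0,0,10],0],[0.1,[0,0,11.5],0],[0.1,[0,0,12.4],0],[0.1,[0,0,12.4],0],[0.1,[0,0,12.4],0]]'; python3 go.py 481 10 55 86.4
```

```text
clock: 44.0
eef_pos: [480.6, 9.7, 178.4]
eef_rot: [-3.141, 0.0, 1.509]
wrist_force: [-0.8, -1.3, 0.8]
finger_gap: 51.9
finger_force: 0.0
clock: 45.0
eef_pos: [481.1, 9.6, 55.4]
eef_rot: [3.141, 0.0, 1.508]
wrist_force: [-0.2, 0.6, 0.8]
finger_gap: 52.0
finger_force: 0.0
t 45.0 pos [481.1   9.6  55.4] rpy [180.    0.   86.4] gap 52.0 F 0.0
shift cm [ 0.04 -0.01  0.04] roll [ 0.01  0.   -0.01]
```

```bash
python3 -m creep '[[-0.5,[0,0,0],0],[-0.7,[0,0,0],0],[-0.8,[0,0,0],0],[-0.8,[0,0,0],0],[-0.8,[0,0,0],0],[-0.8,[0,0,0],0],[-0.8,[0,0,-1],0],[-0.8,[0,0,-3],0],[-0.8,[0,0,-5.5],0],[-0.8,[0,0,-8],0],[-0.8,[0,0,-10],0],[-0.8,[0,0,-10],0]]' 12;  python3 -m creep '[[-0.8,[-1.5,0.1,0],0],[-0.8,[-4,0.3,0],0],[-0.8,[-8,0.5,0],0],[-0.8,[-12,0.8,0],0],[-0.8,[-16,1,0],0],[-0.8,[-20,1.3,0],0],[-0.8,[-24,1.5,0],0],[-0.8,[-28,1.8,0],0],[-0.8,[-31,1.9,0],0],[-0.8,[-33,2.1,0],0],[-0.8,[-34,2.15,0],0],[-0.8,[-34,2.15,0],0]]' ; python3 -m creep '[[-0.8,[0,0,0],0],[-0.8,[0,0,1.5],0],[-0.8,[0,0,4],0],[-0.8,[0,0,6.5],0],[-0.8,[0,0,8.5],0],[-0.8,[0,0,9.5],0],[-0.8,[0,0,9.8],0],[-0.8,[0,0,9.9],0],[-0.8,[0,0,9.9],0],[-0.8,[0,0,9.9],0]]';  python3 go.py 481.4 -330.6 55 86.4
```

```text
clock: 46.2
eef_pos: [481.9, 9.9, 157.8]
eef_rot: [3.137, -0.0, 1.508]
wrist_force: [-0.1, 0.2, -0.7]
finger_gap: 25.9
finger_force: 12.0
clock: 47.4
eef_pos: [480.5, -331.1, 154.0]
eef_rot: [-3.14, -0.001, 1.507]
wrist_force: [0.6, 0.2, -0.1]
finger_gap: 25.9
finger_force: 12.0
clock: 48.4
eef_pos: [481.3, -330.9, 56.8]
eef_rot: [3.14, 0.001, 1.508]
wrist_force: [0.3, 0.3, -0.7]
finger_gap: 26.0
finger_force: 12.0
t 48.4 pos [ 481.3 -330.9   56.8] rpy [179.9   0.   86.4] gap 26.0 F 12.0
shift cm [0.03 0.01 0.18] roll [0.01 0.01 0.  ]
```

```bash
python3 -m creep '[[-0.8,[0,0,0.08],0],[-0.8,[0,0,0.08],0],[-0.4,[0,0,0.08],0],[-0.2,[0,0,0.08],0],[0,[0,0,0.08],0],[0.1,[0,0,0.08],0],[0.1,[0,0,0.08],0],[0.1,[0,0,-2],0],[0.1,[0,0,-6],0],[0.1,[0,0,-10],0],[0.1,[0,0,-12.4],0],[0.1,[0,0,-12.4],0]]';  python3 go.py 481.1 60.2 180 86.4
```

```text
clock: 49.6
eef_pos: [482.0, -331.5, 183.7]
eef_rot: [3.137, 0.003, 1.508]
wrist_force: [0.3, -0.1, -0.0]
finger_gap: 51.3
finger_force: 0.0
t 49.6 pos [ 482.  -331.5  183.7] rpy [179.7   0.2  86.4] gap 51.3 F 0.0
shift cm [39.09 -2.55  0.23] roll [0.06 0.04 0.  ]
```

```bash
python3 -m creep '[[0.1,[2,-0.1,0],0],[0.1,[6,-0.4,0],0],[0.1,[10,-0.6,0],0],[0.1,[14,-0.9,0],0],[0.1,[18,-1.1,0],0],[0.1,[22,-1.4,0],0],[0.1,[26,-1.6,0],0],[0.1,[30,-1.9,0],0],[0.1,[34,-2.1,0],0],[0.1,[37,-2.3,0],0],[0.1,[39,-2.45,0],0],[0.1,[39,-2.45,0],0]]'; python3 -m creep '[[0.1,[0,0,0],0],[0.1,[0,0,0],0],[0.1,[0,0,2],0],[0.1,[0,0,4],0],[0.1,[0,0,6],0],[0.1,[0,0,8],0],[0.1,[0,0,10],0],[0.1,[0,0,11.5],0],[0.1,[0,0,12.4],0],[0.1,[0,0,12.4],0],[0.1,[0,0,12.4],0]]'; python3 go.py 481.1 60.2 55 86.4
```

```text
clock: 50.8
eef_pos: [480.4, 61.8, 178.9]
eef_rot: [-3.14, -0.0, 1.511]
wrist_force: [-0.1, -1.0, 1.4]
finger_gap: 51.7
finger_force: 0.0
clock: 51.9
eef_pos: [481.3, 59.7, 56.4]
eef_rot: [3.141, -0.0, 1.507]
wrist_force: [-0.5, -0.1, -0.7]
finger_gap: 52.0
finger_force: 0.0
t 51.9 pos [481.3  59.7  56.4] rpy [180.   -0.   86.4] gap 52.0 F 0.0
shift cm [ 0.05 -0.02  0.14] roll [ 0.01 -0.   -0.01]
```

```bash
python3 -m creep '[[-0.5,[0,0,0],0],[-0.7,[0,0,0],0],[-0.8,[0,0,0],0],[-0.8,[0,0,0],0],[-0.8,[0,0,0],0],[-0.8,[0,0,0],0],[-0.8,[0,0,-1],0],[-0.8,[0,0,-3],0],[-0.8,[0,0,-5.5],0],[-0.8,[0,0,-8],0],[-0.8,[0,0,-10],0],[-0.8,[0,0,-10],0]]' 15;  python3 -m creep '[[-0.8,[-1.5,0.1,0],0],[-0.8,[-4,0.3,0],0],[-0.8,[-7.5,0.6,0],0],[-0.8,[-11,0.9,0],0],[-0.8,[-14.5,1.2,0],0],[-0.8,[-18,1.5,0],0],[-0.8,[-21.5,1.7,0],0],[-0.8,[-25,2,0],0],[-0.8,[-28,2.3,0],0],[-0.8,[-30,2.4,0],0],[-0.8,[-31.2,2.5,0],0],[-0.8,[-31.2,2.5,0],0]]' ; python3 -m creep '[[-0.8,[0,0,0],0],[-0.8,[0,0,1.5],0],[-0.8,[0,0,4],0],[-0.8,[0,0,6.5],0],[-0.8,[0,0,8.5],0],[-0.8,[0,0,9.5],0],[-0.8,[0,0,9.8],0],[-0.8,[0,0,9.9],0],[-0.8,[0,0,9.9],0],[-0.8,[0,0,9.9],0]]';  python3 go.py 486.6 -253 55 86.4
```

```text
clock: 53.1
eef_pos: [482.1, 60.1, 158.7]
eef_rot: [3.137, -0.001, 1.508]
wrist_force: [0.3, 0.2, -0.7]
finger_gap: 21.0
finger_force: 15.0
clock: 54.3
eef_pos: [486.0, -253.6, 155.1]
eef_rot: [-3.141, -0.001, 1.507]
wrist_force: [-0.1, 0.9, -0.6]
finger_gap: 20.9
finger_force: 15.0
clock: 55.3
eef_pos: [486.7, -253.1, 57.8]
eef_rot: [3.14, 0.001, 1.508]
wrist_force: [0.4, -0.1, -1.2]
finger_gap: 21.2
finger_force: 15.0
t 55.3 pos [ 486.7 -253.1   57.8] rpy [179.9   0.   86.4] gap 21.2 F 15.0
shift cm [ 0.01 -0.01  0.28] roll [0.01 0.01 0.  ]
```

```bash
python3 -m creep '[[-0.8,[0,0,0.08],0],[-0.8,[0,0,0.08],0],[-0.5,[0,0,0.08],0],[-0.3,[0,0,0.08],0],[0,[0,0,0.08],0],[0.1,[0,0,0.08],0],[0.1,[0,0,0.08],0],[0.1,[0,0,-2],0],[0.1,[0,0,-6],0],[0.1,[0,0,-10],0],[0.1,[0,0,-12.4],0],[0.1,[0,0,-12.4],0]]'; python3 -m creep '[[0.1,[3,0,0],0],[0.1,[7,0,0],0],[0.1,[11,0,0],0],[0.1,[15,0,0],0],[0.1,[18,0,0],0],[0.1,[21,0,0],0],[0.1,[23,0,0],0],[0.1,[23,0,0],0],[0.1,[23,0,0],0],[0.1,[23,0,0],0]]'
python3 - <<'E'
from h import *
s=manip.camera("scene");t=manip.camera("top")
a=cv2.resize(s[290:400,355:460],None,fx=4,fy=4,interpolation=2);b=cv2.resize(t[235:305,380:470],None,fx=4.4,fy=4.4,interpolation=2)
o=np.zeros((600,800,3),np.uint8);o[:a.shape[0],:a.shape[1]]=a;b=b[:,:380];o[:b.shape[0],420:420+b.shape[1]]=b
c=cv2.resize(s[140:260,180:330],None,fx=2,fy=2);o[340:580,440:740]=c
cv2.imwrite("pics/end.png",o[:,:,::-1])
E
```

```text
clock: 56.5
eef_pos: [487.5, -253.6, 184.5]
eef_rot: [3.136, 0.003, 1.508]
wrist_force: [-0.4, -0.1, -0.5]
finger_gap: 51.8
finger_force: 0.0
clock: 57.5
eef_pos: [500.6, -24.2, 180.5]
eef_rot: [-3.141, 0.0, 1.507]
wrist_force: [-0.8, 0.3, -0.1]
finger_gap: 51.9
finger_force: 0.0
```

View pics/end.png

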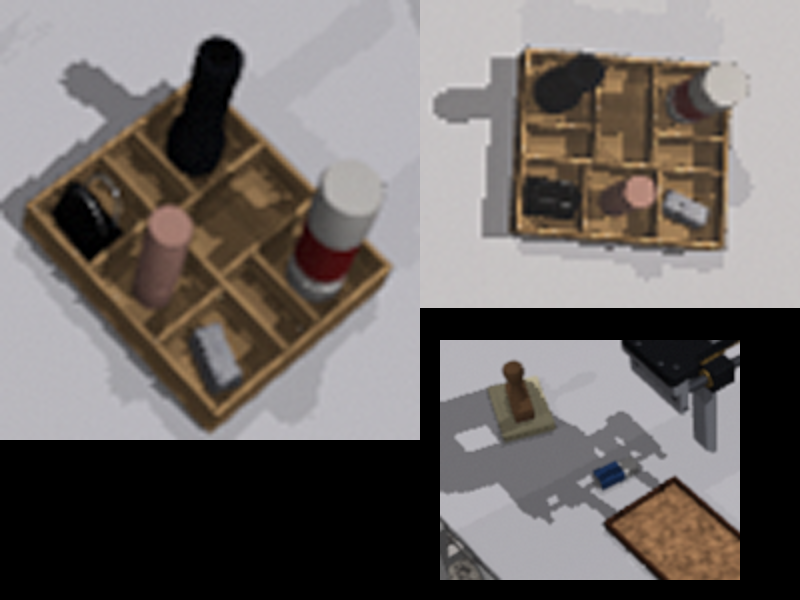

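The torch (top at (222,55)), glue stick (350,185) and lip balm (168,225) all stand upright in their own pockets, matching the first crop. The stamp stands on the pad at (515,395) and the eraser is in place. The arm is clear, so I'm handing in.

```bash
python3 -c "
from cell import manip
print(manip.sign_off())"
```

```text
the job is handed in; nothing more can be done
None
```

I handed the job in at about 57 s of the 136 s; the sign-off gave no verdict. In the last pictures the stamp stands knob up on the pad (measured about 2 mm off centre), and the torch, glue stick and lip balm are upright in their original pockets. The first stamp grip slipped off without moving it. I saw the eraser in place at the end; the binder clip and tape roll were not in those last pictures.

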